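Index the leg-fluting jig to the next flute

ROBOT

A 7-joint arm with a two-finger parallel gripper is mounted at the origin on a cart in front of the work surface, level with it; the furniture and walls round the work are solid. World frame = base frame: x ahead of the robot, y to its left, z up, the work surface at z = 0. Lengths are in m, angles in rad, forces in N, time in s.
With the tool pointing down it reaches from about 0.4 to 0.85 m from the base axis. Payload 4.5 kg.
Tool frame: the origin (TCP) lies at the very end of the fingers, on their centre line; the grasp point (between the pads) lies 19 mm behind it; z points along the fingers, y is the line along which they close (so a half turn about z gives the same grasp; the last joint's range is limited). The gripper opens to 88 mm and grips with 3 to 60 N. Pads are 18 mm wide; open, the fingers measure 123 mm over their backs; the gripper's body (75 mm by 187 mm) begins 45 mm behind the grasp point.
Start: joints at [1.326, 0.689, -0.195, 1.565, 0.157, 0.902, -0.215], TCP at [0.172, -0.601, 0.239] pointing down, gripper open.
Joint ranges: [-3.01, 3.01], [-0.46, 2.08], [-1.47, 1.51], [0.13, 2.56], [-1, 4.14], [0.04, 2.09], [-2.66, 2.66]. Speed limits (rad/s): [2.57, 2.57, 3.14, 3.14, 3.14, 3.14, 3.14].

INTERFACE

Orientations are given as a unit quaternion [x, y, z, w].
In Python, from plant import r, eyes, nets gives the robot as it stands.
- The arm moves only by the shell command python3 -m pendant 'ROWS' [FORCE]. ROWS is JSON, a list of rows, each an object of numbers: "claw": the opening, from 0 (shut) to 1 (fully open); "dx", "dy", "dz": the shift along the world's x, y, z in mm; "twist": the turn about the world's z in rad. In form: [{"claw": .., "dx": .., "dy": .., "dz": .., "twist": ..}, ...]. A call has 1 to 8 rows; each row is the pose to reach, as a shift and turn from the pose commanded when the call began; what a row does not reach only later rows make up. A row lasts 1/10 s, in which the tool goes at most 50 mm and 8.59 degrees, less where a joint would pass 70% of its speed; a pose out of reach is approached as far as the arm can. A call with a gripper value outside its range is refused whole. The fingers move at their own pace and stop on an object; FORCE is the grip in N (left out, the last holds). Time passes only in rows, so rows that repeat a pose let the fingers close. It gives the time, the measured TCP pose, the force, the opening and the grip force at its end, in the units of the state.
- r.get_state(): the state, without advancing time (a new reading comes with each control period).
- eyes.snapshot(name): name is "side" or "top"; returns (picture, depth): 400x640x3 uint8, blue, green, red; 400x640 float32, m along the optical axis (not along the pixel's ray), 0 where there is no reading.
- eyes.camera_info(name): a dict with "K" (3x3 intrinsics, pixels), "world_to_cam" (4x4, takes a point from world to camera coordinates). Camera axes: x right, y down, z forward; pixel columns grow to the right and rows downward; lengths in m; the calibration is good to about 2 mm. A picture is of the moment at which its call begins. camera_info takes no time and is no camera call.
- r.finish_job(): hands the job in; it is judged then, once.
Trained networks look in the newest picture that a camera, given by its name, has taken for a name from the list of things; names that differ only in an ending like _2 or _b are one class to them, and where a whole thing is asked for, a point or a joint stands for the part that bears it (a point fixed in the world has none). Each returns a list of dicts, best first, with "confidence" (0 to 1); they miss things now and then, are a little off and sometimes report something else, mostly with a low value. They report only what shows in the picture. A call takes as long as a camera call.
- nets.spot_in(camera, query): "box" ([left, top, width, height] as shares, 0 to 1, of the picture: columns of its width, rows of its height, round what is visible of it).
- nets.place_of(camera, query): "position" ([column, row] as shares, 0 to 1, of the picture: columns of its width, rows of its height: a listed point, or the origin of a listed thing).
The state is a dict: "clock": time; "q": joint angles; "qd": joint speeds; "joint_torque": joint torques, N m; "tool_pos": TCP position; "eef_rot": TCP orientation; "contact_force": force on the tool from outside, world axes, zero at the start; "moment": the same for the moment, N m; "opening": opening from 0.0 (shut) to 1.0 (fully open); "finger_force": force on a finger pad.
Only numpy, scipy, OpenCV 4.12 (cv2) and the standard library are available. Lean on these libraries where they do the work, as an engineer would, in place of code of your own. Each camera call takes 0.05 s, during which the arm holds its last target. There are 200 camera calls.

TASK

The table leg in the fluting jig needs turning on to its next flute. Wind the jig's crank clockwise (seen from above) until the next tooth of the index plate has gone past and the pawl has dropped in behind it - one tooth only - then wind gently back until that tooth comes up solid against the pawl, firm enough to stay tight but without forcing it, and let go of the crank. Leave the tools lying round the jig where they are.

Things in the scene. Friction and masses are not known exactly. Their poses are not given: they have to be found in the camera images.
- crank_axis (a point): Fixed point on the crank's vertical axis, at the height of the handle's middle (247 mm above the bench). The crank is on top of the grey worm tube, at the right of the indexing head as the robot sees it: a steel arm of 40 mm radius, its hub up to 222 mm above the bench, a round weight on its short end. The rest of the jig is below 202 mm. x points along the leg, away from the robot; z up.
- handle_mid (a point): Middle of the crank's handle: an upright black cylinder, 18 mm across, from 215 to 263 mm above the bench, free all round. It spins on its pin, so it can be held without turning while it is carried round its horizontal circle, radius 40 mm about crank_axis. It drags with a steady 2 to 6 N, either way, and the crank stays where it is left.
- index_plate: Toothed steel index plate, 156 mm across, facing the robot, with the spindle, chuck and leg that turn with it: six saw teeth, one each 1.047 rad, steep faces 9 mm high. Origin in the plate's middle on the spindle axis, 113 mm above the bench; x along the spindle, away from the robot. It turns clockwise, as the robot sees it, when the crank goes clockwise from above.
- plate_turn (a joint): Turn of the spindle and leg, rad: 1/24 of the crank's turn (worm drive), growing as the crank goes clockwise seen from above. Starts between 0 and 0.27. Wound back, the next tooth comes solid on the pawl at about 1.0; the tooth ring is clamped to the plate by hand, so the exact place differs by up to 0.05 from one setting to another and must be felt.
- pawl_lift (a joint): Lift of the pawl, rad: about 0 with its tip down in the root of the teeth, up to about 0.17 on a tooth's crest. Wound clockwise, a tooth lifts it slowly; it drops back to 0 as the tooth's steep face leaves it, within 0.02 of the plate_turn at which that tooth then seats.
- pawl: Pawl: a small dark steel finger at the plate's left edge as the robot sees it. Origin on its pivot, 58 mm above the bench; its tip, 52 mm higher, bears on a tooth's steep face when the plate is wound back. The crank then goes from steady drag to tight: about 0.5 N more for each mm of the handle's way, 13 N on the pawl for each N at the handle. 4 to 9 N above the drag seats it well; 15 N forces it.
- brass_hammer: Bystander: brass-headed hammer, 175 mm, at the left of the jig.
- bradawl: Bystander: awl with a round wooden handle, 144 mm, at the left.
- bench_dog_a: Bystander: grey steel bench dog, a 90 mm pin, at the left.
- try_square: Bystander: try square, 136 x 110 mm, at the right.
- marking_gauge: Bystander: wooden marking gauge, 190 mm long, at the right.
- offcut_ash: Bystander: ash offcut, 120 x 34 x 25 mm, at the right.
- wax_tin: Bystander: round flat wax tin, 72 mm across and 25 mm high, on the jig's board left of the leg.
- pencil_b: Bystander: carpenter's pencil, 166 mm, on the jig's board right of the leg.

How it is judged:
By the outcome, as a careful person would: the job done as asked, in the order asked, and still so for the second after the job is handed in, with the robot touching nothing.
It also fails if it takes over 67 s, if anything falls off the work surface, if the arm or the gripper's body presses on something with over 40 N, if the wrist force passes 120 N, or if a joint passes its speed limit or range.

## Working session

There is one attempt and no reset: what is moved stays moved. The work goes in short steps, Python scripts to look and compute and a shell command to move; the robot and the scene stay as the last step left them, time stands still between calls to the robot, and variables do not carry over. Pictures are saved under pics/ and viewed, at most 10 in all, crops included, and the job is handed in when it is done.

```bash
ls; mkdir -p pics; cat > h.py <<'E'
import numpy as np,cv2
from plant import r,eyes,nets
def info(n):
    c=eyes.camera_info(n);return np.array(c["K"]),np.array(c["world_to_cam"])
def ray_z(n,col,row,z):
    K,T=info(n);R=T[:3,:3];t=T[:3,3];o=-R.T@t
    d=R.T@np.linalg.inv(K)@np.array([col*640,row*400,1.]);return o+d*(z-o[2])/d[2]
def proj(n,p):
    K,T=info(n);c=K@(T[:3,:3]@np.array(p)+T[:3,3]);return c[:2]/c[2]
E
python3 - <<'E'
from h import *
for n in ("side","top"):
    p,d=eyes.snapshot(n);cv2.imwrite(f"pics/{n}0.png",p)
    for q,z in(("handle_mid",.247),("crank_axis",.247),("index_plate",.113),("pawl",.058)):
        for k in nets.place_of(n,q)[:2]:
            print(n,q,k["confidence"],np.round(np.array(k["position"])*[640,400],1),ray_z(n,*k["position"],z).round(4))
s=r.get_state();print(s)
E
```

```text
pics
side handle_mid 0.4 [343.7 170.8] [ 0.5552 -0.1054  0.247 ]
side crank_axis 0.69 [352.9 167.8] [ 0.5273 -0.1353  0.247 ]
side crank_axis 0.65 [301.9 321.1] [0.5492 0.602  0.247 ]
side index_plate 0.72 [361.  214.4] [ 0.4919 -0.0561  0.113 ]
side pawl 0.62 [351.5 236.8] [ 5.181e-01 -1.000e-04  5.800e-02]
side pawl 0.33 [341.4 167.6] [ 0.6235 -0.6093  0.058 ]
top handle_mid 0.48 [360.4 210.7] [ 0.5626 -0.1235  0.247 ]
top crank_axis 0.96 [362.3 225.8] [ 0.5191 -0.1271  0.247 ]
top index_plate 0.96 [334.3 234.1] [ 0.5076 -0.0523  0.113 ]
top pawl 0.55 [314.6 233. ] [0.517  0.0093 0.058 ]
{'clock': 0.5, 'q': array([ 1.32580625,  0.68914111, -0.19460538,  1.56535347,  0.15730657,
        0.90250061, -0.21509906]), 'qd': array([-0.00041926, -0.00226231,  0.00079764, -0.00081126, -0.00034504,
        0.00186337, -0.00138041]), 'joint_torque': array([ 4.62708169e-05, -5.27097058e+01, -1.26633234e+00, -1.53604943e+01,
       -5.20662277e-02,  2.90108146e-04,  4.32810498e-05]), 'tool_pos': array([ 0.17201693, -0.60085124,  0.23870288]), 'eef_rot': array([ 9.90297586e-01,  1.38962912e-01,  1.27407003e-06, -9.02751932e-06]), 'contact_force': array([-0.76863026,  0.41859125, -0.26789916]), 'moment': array([-0.01402754,  0.03100544, -0.00421844]), 'finger_force': 0.0, 'opening': 0.9966394990102193}
```

```bash
python3 - <<'E'
from h import *
p=cv2.imread("pics/top0.png");cv2.imwrite("pics/a.png",cv2.resize(p[160:290,260:440],None,fx=4.4,fy=4.4))
p=cv2.imread("pics/side0.png");cv2.imwrite("pics/b.png",cv2.resize(p[120:270,260:460],None,fx=4,fy=4))
for n in("top","side"):
    K,T=info(n);print(n,(-T[:3,:3].T@T[:3,3]).round(3),T[2,:3].round(2),K[0,0])
E
```

```text
top [0.407 0.007 1.5  ] [ 0.13 -0.01 -0.99] 442.2718158615935
side [0.414 1.131 0.749] [ 0.14 -0.89 -0.44] 403.07397548004093
```

View pics/a.png

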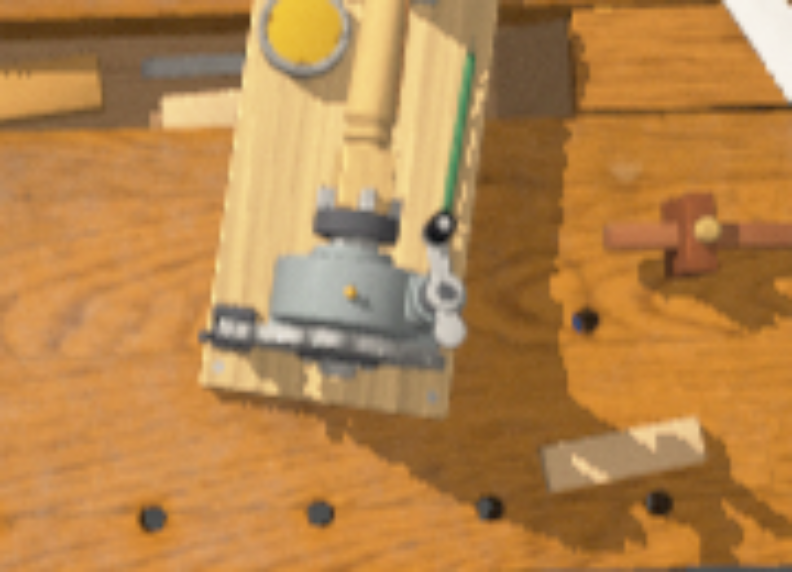

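View pics/b.png

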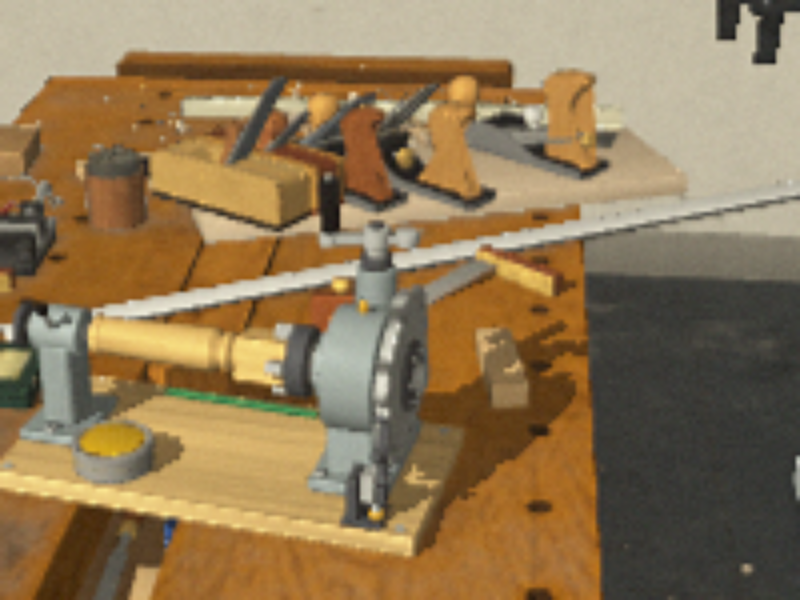

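The handle's black top is at crop (438,226), which is pixel (359.5,211.4). The hub is at crop (444,293), pixel (361,226.6), and the pawl is at the plate's left edge. A white bar shows in the background, so I'll check what it is and refine the handle position with depth.

```bash
python3 - <<'E'
from h import *
print(ray_z("top",359.5/640,211.4/400,.263),ray_z("top",361/640,226.6/400,.222))
p,d=eyes.snapshot("top")
K,T=info("top");R=T[:3,:3];t=T[:3,3]
v,u=np.mgrid[0:400,0:640];P=(np.stack([(u+.5-K[0,2])/K[0,0]*d,(v+.5-K[1,2])/K[1,1]*d,d],-1)-t)@R
m=(P[...,2]>.24)&(P[...,2]<.28)&(abs(u-360)<14)&(abs(v-212)<14)&(d>0)
print("handle",m.sum(),P[m].mean(0),P[m].min(0),P[m].max(0))
m=(P[...,2]>.207)&(P[...,2]<.235)&(abs(u-360)<14)&(abs(v-225)<14)&(d>0)
print("hub",m.sum(),P[m].mean(0))
m=(P[...,2]>.25)&(d>0)&(P[...,0]>0.1)&(P[...,0]<.9)&(abs(P[...,1])<.8)
print("tall",m.sum(),np.unique((P[m]//.1).astype(int),axis=0)[:40].tolist())
cv2.imwrite("pics/c.png",p)
E
```

```text
[ 0.55861829 -0.11920427  0.263     ] [ 0.51913802 -0.12587489  0.222     ]
handle 38 [ 0.55809101 -0.12205238  0.25945202] [ 0.55004868 -0.13145322  0.2432233 ] [ 0.56741746 -0.11412895  0.26974907]
hub 146 [ 0.51777602 -0.12619978  0.2151239 ]
tall 5184 [[1, -7, 2], [1, -7, 3], [1, -7, 5], [1, -7, 6], [1, -6, 2], [1, -6, 3], [1, -6, 4], [1, -6, 5], [1, -6, 6], [1, -5, 6], [2, -7, 3], [2, -7, 4], [2, -7, 5], [2, -7, 6], [2, -6, 3], [2, -6, 4], [2, -6, 5], [2, -6, 6], [5, -2, 2]]
```

View pics/c.png

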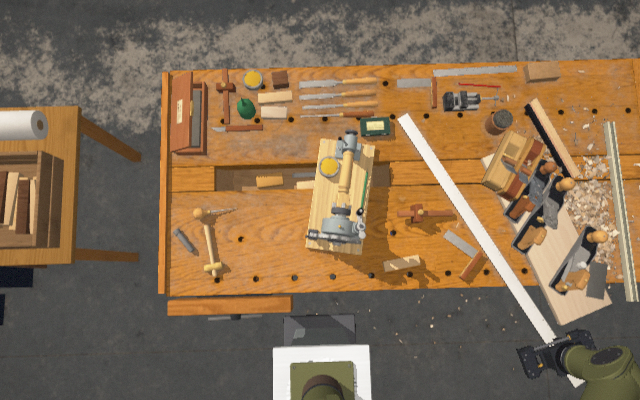

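The white bar and everything else on the bench is low, and only the handle rises above 0.25 m. The handle is at about (0.5585, -0.1205) and the axis at about (0.519, -0.1265). I'll move above it now.

```bash
python3 -m pendant '[{"dz":45,"claw":1},{"dx":30,"dy":35,"dz":65,"claw":1},{"dx":60,"dy":70,"dz":70,"claw":1},{"dx":90,"dy":108,"dz":70,"claw":1},{"dx":120,"dy":146,"dz":70,"claw":1},{"dx":150,"dy":184,"dz":70,"claw":1},{"dx":180,"dy":222,"dz":70,"claw":1},{"dx":210,"dy":260,"dz":70,"claw":1}]' 15; python3 -m pendant '[{"dx":30,"dy":38,"claw":1},{"dx":60,"dy":76,"claw":1},{"dx":90,"dy":114,"claw":1},{"dx":120,"dy":152,"claw":1},{"dx":150,"dy":190,"claw":1},{"dx":170,"dy":215,"claw":1},{"dx":176,"dy":220,"claw":1},{"dx":176,"dy":220,"claw":1}]'
```

```text
validation failed for argument at $[0]...
validation failed for argument at $[0]...
```

```bash
python3 -m pendant '[{"claw":1,"dx":0,"dy":0,"dz":45,"twist":0},{"claw":1,"dx":30,"dy":35,"dz":65,"twist":0},{"claw":1,"dx":60,"dy":70,"dz":70,"twist":0},{"claw":1,"dx":90,"dy":108,"dz":70,"twist":0},{"claw":1,"dx":120,"dy":146,"dz":70,"twist":0},{"claw":1,"dx":150,"dy":184,"dz":70,"twist":0},{"claw":1,"dx":180,"dy":222,"dz":70,"twist":0},{"claw":1,"dx":210,"dy":260,"dz":70,"twist":0}]' 15
```

```text
clock: 1.35
tool_pos: [0.383, -0.3393, 0.309]
eef_rot: [0.99, 0.139, 0.0, 0.0]
contact_force: [0.4, -0.3, 0.2]
opening: 1.003
finger_force: 0.0
```

```bash
python3 -m pendant '[{"claw":1,"dx":30,"dy":38,"dz":0,"twist":0},{"claw":1,"dx":60,"dy":76,"dz":0,"twist":0},{"claw":1,"dx":90,"dy":114,"dz":0,"twist":0},{"claw":1,"dx":120,"dy":152,"dz":0,"twist":0},{"claw":1,"dx":150,"dy":190,"dz":0,"twist":0},{"claw":1,"dx":170,"dy":214,"dz":0,"twist":0},{"claw":1,"dx":176,"dy":220,"dz":0,"twist":0},{"claw":1,"dx":176,"dy":220,"dz":0,"twist":0}]' 15 && python3 -m pendant '[{"claw":1,"dx":0,"dy":0,"dz":-30,"twist":0},{"claw":1,"dx":0,"dy":0,"dz":-55,"twist":0},{"claw":1,"dx":0,"dy":0,"dz":-75,"twist":0},{"claw":1,"dx":0,"dy":0,"dz":-78,"twist":0},{"claw":1,"dx":0,"dy":0,"dz":-78,"twist":0}]'; python3 - <<'E'
from h import *
for n in ("side","top"):
    p,d=eyes.snapshot(n)
    s=np.array(nets.place_of(n,"handle_mid")[0]["position"]);print(s*[640,400],ray_z(n,*s,.247))
    cv2.imwrite(f"pics/d{n}.png",cv2.resize(p[130:270,270:440],None,fx=3,fy=3))
a=np.hstack([cv2.resize(cv2.imread(f"pics/d{n}.png"),(400,330)) for n in("side","top")]);cv2.imwrite("pics/d.png",a)
E
```

```text
clock: 2.15
tool_pos: [0.5585, -0.12, 0.3086]
eef_rot: [0.99, 0.14, -0.0, -0.0]
contact_force: [0.2, 0.0, -0.4]
opening: 1.002
finger_force: 0.0
clock: 2.65
tool_pos: [0.557, -0.1228, 0.2307]
eef_rot: [0.99, 0.138, -0.001, 0.0]
contact_force: [-0.0, -0.1, 0.3]
opening: 1.003
finger_force: 0.0
[354.304 166.32 ] [ 0.52382528 -0.14935625  0.247     ]Traceback (most recent call last):
  File "<stdin>", line 4, in <module>
IndexError: list index out of range
```

```bash
python3 -m pendant '[{"claw":0,"dx":0,"dy":0,"dz":0,"twist":0},{"claw":0,"dx":0,"dy":0,"dz":0,"twist":0},{"claw":0,"dx":0,"dy":0,"dz":0,"twist":0},{"claw":0,"dx":0,"dy":0,"dz":0,"twist":0},{"claw":0,"dx":0,"dy":0,"dz":0,"twist":0},{"claw":0,"dx":0,"dy":0,"dz":0,"twist":0}]' 15; python3 - <<'E'
from h import *
a=[]
for n in ("side","top"):
    p,d=eyes.snapshot(n)
    a.append(cv2.resize(p[130:270,270:440],(395,326)))
cv2.imwrite("pics/d.png",np.hstack(a))
s=r.get_state();print(s["tool_pos"],s["contact_force"],s["clock"],s["finger_force"])
E
```

```text
clock: 3.45
tool_pos: [0.558, -0.1209, 0.2307]
eef_rot: [0.99, 0.139, -0.0, 0.0]
contact_force: [-0.1, 0.0, 0.0]
opening: 0.478
finger_force: 0.0
[ 0.55802019 -0.12086843  0.23069427] [ 0.20054151 -0.5529091  -0.09452643] 3.55 0.0
```

View pics/d.png

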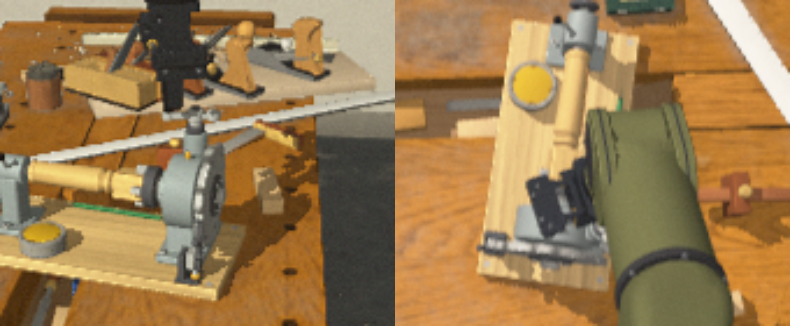

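The view shows the gripper over the handle with the fingers still closing. The pawl is visible in both cameras (side panel about (188,262), top panel about (492,245)). I'll keep closing.

```bash
python3 -m pendant '[{"claw":0,"dx":0,"dy":0,"dz":0,"twist":0},{"claw":0,"dx":0,"dy":0,"dz":0,"twist":0},{"claw":0,"dx":0,"dy":0,"dz":0,"twist":0},{"claw":0,"dx":0,"dy":0,"dz":0,"twist":0},{"claw":0,"dx":0,"dy":0,"dz":0,"twist":0}]' 15
```

```text
clock: 4.05
tool_pos: [0.5585, -0.1222, 0.2308]
eef_rot: [0.99, 0.138, 0.0, 0.001]
contact_force: [2.7, -5.5, -2.1]
opening: 0.197
finger_force: 15.0
```

```bash
python3 -m pendant '[{"claw":0,"dx":0.7,"dy":-10.4,"dz":0,"twist":0},{"claw":0,"dx":-1.9,"dy":-20.5,"dz":0,"twist":0},{"claw":0,"dx":-7.1,"dy":-29.6,"dz":0,"twist":0},{"claw":0,"dx":-14.4,"dy":-37,"dz":0,"twist":0},{"claw":0,"dx":-23.4,"dy":-42.3,"dz":0,"twist":0},{"claw":0,"dx":-33.4,"dy":-45.1,"dz":0,"twist":0},{"claw":0,"dx":-43.9,"dy":-45.2,"dz":0,"twist":0},{"claw":0,"dx":-54,"dy":-42.6,"dz":0,"twist":0}]'
```

```text
clock: 4.85
tool_pos: [0.5059, -0.1652, 0.2309]
eef_rot: [0.99, 0.138, 0.002, 0.001]
contact_force: [5.9, -3.7, -5.5]
opening: 0.194
finger_force: 15.0
```

```bash
python3 -m pendant '[{"claw":0,"dx":-13,"dy":8.6,"dz":0,"twist":0},{"claw":0,"dx":-21.8,"dy":21.5,"dz":0,"twist":0},{"claw":0,"dx":-25,"dy":36.7,"dz":0,"twist":0},{"claw":0,"dx":-22.1,"dy":52.1,"dz":0,"twist":0},{"claw":0,"dx":-13.5,"dy":65.1,"dz":0,"twist":0},{"claw":0,"dx":-0.6,"dy":73.9,"dz":0,"twist":0},{"claw":0,"dx":14.7,"dy":77.1,"dz":0,"twist":0},{"claw":0,"dx":30,"dy":74.2,"dz":0,"twist":0}]'; cat > look.py <<'E'
from h import *
import sys
a=[]
for n in ("side","top"):
    p,d=eyes.snapshot(n);K=np.load("x.npy") if 0 else None
    c=(353,237) if n=="side" else (312,234)
    a.append(p[c[1]-16:c[1]+16,c[0]-20:c[0]+20])
np.save(f"look{sys.argv[1]}.npy",np.array(a))
s=r.get_state();t=s["tool_pos"][:2]-np.array([.519,-.1265]);print("tool",s["tool_pos"].round(4),"rad",np.hypot(*t),"ang",np.degrees(np.arctan2(t[1],t[0])),"F",s["contact_force"].round(1))
E
python3 look.py 1
```

```text
clock: 5.65
tool_pos: [0.5305, -0.0889, 0.2306]
eef_rot: [0.99, 0.139, -0.004, -0.001]
contact_force: [-7.5, -2.7, 7.7]
opening: 0.194
finger_force: 15.0
tool [ 0.5333 -0.09    0.2307] rad 0.03924438842221217 ang 68.55501711636632 F [-2.4 -1.5  1.9]
```

Radius and centre agree with the estimate, so I'll carry on with the negated set (B), then A and B again.

```bash
python3 -m pendant '[{"claw":0,"dx":13,"dy":-8.6,"dz":0,"twist":0},{"claw":0,"dx":21.8,"dy":-21.5,"dz":0,"twist":0},{"claw":0,"dx":25,"dy":-36.7,"dz":0,"twist":0},{"claw":0,"dx":22.1,"dy":-52.1,"dz":0,"twist":0},{"claw":0,"dx":13.5,"dy":-65.1,"dz":0,"twist":0},{"claw":0,"dx":0.6,"dy":-73.9,"dz":0,"twist":0},{"claw":0,"dx":-14.7,"dy":-77.1,"dz":0,"twist":0},{"claw":0,"dx":-30,"dy":-74.2,"dz":0,"twist":0}]'; python3 look.py 2;  python3 -m pendant '[{"claw":0,"dx":-13,"dy":8.6,"dz":0,"twist":0},{"claw":0,"dx":-21.8,"dy":21.5,"dz":0,"twist":0},{"claw":0,"dx":-25,"dy":36.7,"dz":0,"twist":0},{"claw":0,"dx":-22.1,"dy":52.1,"dz":0,"twist":0},{"claw":0,"dx":-13.5,"dy":65.1,"dz":0,"twist":0},{"claw":0,"dx":-0.6,"dy":73.9,"dz":0,"twist":0},{"claw":0,"dx":14.7,"dy":77.1,"dz":0,"twist":0},{"claw":0,"dx":30,"dy":74.2,"dz":0,"twist":0}]'; python3 look.py 3
```

```text
clock: 6.55
tool_pos: [0.5064, -0.1654, 0.2309]
eef_rot: [0.99, 0.138, 0.003, 0.001]
contact_force: [6.2, -2.2, -6.7]
opening: 0.201
finger_force: 15.0
tool [ 0.5031 -0.1641  0.2308] rad 0.040800424719647906 ang -112.92171341390981 F [-0.  -3.1 -2.3]
clock: 7.45
tool_pos: [0.5307, -0.089, 0.2306]
eef_rot: [0.99, 0.139, -0.004, -0.0]
contact_force: [-8.5, -3.7, 7.3]
opening: 0.2
finger_force: 15.0
tool [ 0.5335 -0.0901  0.2307] rad 0.03921997943769985 ang 68.33643411444014 F [-1.8 -3.7  2.4]
```

```bash
python3 -m pendant '[{"claw":0,"dx":13,"dy":-8.6,"dz":0,"twist":0},{"claw":0,"dx":21.8,"dy":-21.5,"dz":0,"twist":0},{"claw":0,"dx":25,"dy":-36.7,"dz":0,"twist":0},{"claw":0,"dx":22.1,"dy":-52.1,"dz":0,"twist":0},{"claw":0,"dx":13.5,"dy":-65.1,"dz":0,"twist":0},{"claw":0,"dx":0.6,"dy":-73.9,"dz":0,"twist":0},{"claw":0,"dx":-14.7,"dy":-77.1,"dz":0,"twist":0},{"claw":0,"dx":-30,"dy":-74.2,"dz":0,"twist":0}]'; python3 look.py 4; python3 - <<'E'
import numpy as np,cv2
rows=[np.hstack([np.load(f"look{i}.npy")[k] for i in(1,2,3,4)]) for k in(0,1)]
cv2.imwrite("pics/e.png",cv2.resize(np.vstack(rows),None,fx=5,fy=5,interpolation=cv2.INTER_CUBIC))
E
```

```text
clock: 8.35
tool_pos: [0.5068, -0.1655, 0.2309]
eef_rot: [0.99, 0.138, 0.003, 0.001]
contact_force: [6.2, -3.1, -7.3]
opening: 0.201
finger_force: 15.0
tool [ 0.5033 -0.1642  0.2308] rad 0.04078261207103497 ang -112.57753560823124 F [ 0.8 -3.9 -2.2]
```

View pics/e.png

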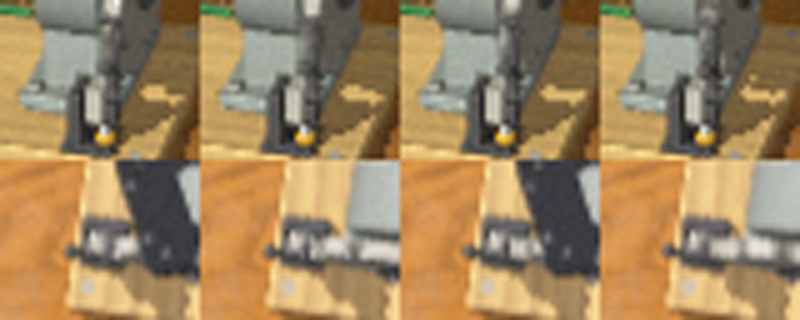

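The pawl change is subtle, but the top views with the handle at -112° (panels 2 and 4) are unobstructed, so I'll compare those numerically. One more full turn brings the total to 1200°, or 0.873 rad of plate.

```bash
python3 -m pendant '[{"claw":0,"dx":-13,"dy":8.6,"dz":0,"twist":0},{"claw":0,"dx":-21.8,"dy":21.5,"dz":0,"twist":0},{"claw":0,"dx":-25,"dy":36.7,"dz":0,"twist":0},{"claw":0,"dx":-22.1,"dy":52.1,"dz":0,"twist":0},{"claw":0,"dx":-13.5,"dy":65.1,"dz":0,"twist":0},{"claw":0,"dx":-0.6,"dy":73.9,"dz":0,"twist":0},{"claw":0,"dx":14.7,"dy":77.1,"dz":0,"twist":0},{"claw":0,"dx":30,"dy":74.2,"dz":0,"twist":0}]'; python3 look.py 5;python3 -m pendant '[{"claw":0,"dx":13,"dy":-8.6,"dz":0,"twist":0},{"claw":0,"dx":21.8,"dy":-21.5,"dz":0,"twist":0},{"claw":0,"dx":25,"dy":-36.7,"dz":0,"twist":0},{"claw":0,"dx":22.1,"dy":-52.1,"dz":0,"twist":0},{"claw":0,"dx":13.5,"dy":-65.1,"dz":0,"twist":0},{"claw":0,"dx":0.6,"dy":-73.9,"dz":0,"twist":0},{"claw":0,"dx":-14.7,"dy":-77.1,"dz":0,"twist":0},{"claw":0,"dx":-30,"dy":-74.2,"dz":0,"twist":0}]'; python3 look.py 6;  python3 - <<'E'
import numpy as np,cv2
p=cv2.imread("pics/top0.png")[218:250,292:332]
a=[p]+[np.load(f"look{i}.npy")[1] for i in(2,4,6)]
b=[np.load(f"look{i}.npy")[0] for i in(1,2,3,4,5,6)]
f=lambda l,n:cv2.resize(np.hstack(l),(780,int(780/n*.8)),interpolation=cv2.INTER_CUBIC)
cv2.imwrite("pics/f.png",np.vstack([f(a,4),f(b[2:],4)]))
E
```

```text
clock: 9.25
tool_pos: [0.5309, -0.089, 0.2306]
eef_rot: [0.99, 0.139, -0.005, -0.0]
contact_force: [-9.3, -3.8, 7.6]
opening: 0.194
finger_force: 15.0
tool [ 0.5336 -0.0901  0.2307] rad 0.039222775536002466 ang 68.1858561335949 F [-1.9 -4.5  2.8]
clock: 10.15
tool_pos: [0.5069, -0.1655, 0.2309]
eef_rot: [0.99, 0.138, 0.003, 0.001]
contact_force: [6.4, -3.4, -6.1]
opening: 0.197
finger_force: 15.0
tool [ 0.5034 -0.1642  0.2308] rad 0.04076490020212922 ang -112.49988227997456 F [-0.3 -4.  -2. ]
```

View pics/f.png

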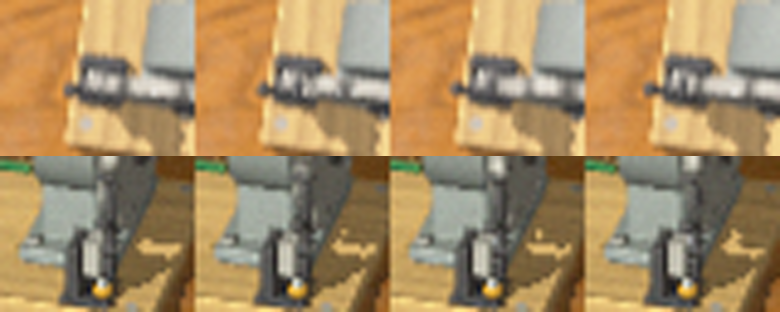

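The pawl's movement is too small to judge by eye, so for the next turn I'll look every 45° of crank and search for the jump when it drops.

```bash
P="python3 -m pendant"
$P '[{"claw":0,"dx":-13,"dy":8.6,"dz":0,"twist":0},{"claw":0,"dx":-21.8,"dy":21.5,"dz":0,"twist":0}]' >/dev/null; python3 look.py 7
$P '[{"claw":0,"dx":-3.2,"dy":15.2,"dz":0,"twist":0},{"claw":0,"dx":-0.3,"dy":30.6,"dz":0,"twist":0}]' >/dev/null; python3 look.py 8
$P '[{"claw":0,"dx":8.6,"dy":13,"dz":0,"twist":0},{"claw":0,"dx":21.5,"dy":21.8,"dz":0,"twist":0}]' >/dev/null; python3 look.py 9
$P '[{"claw":0,"dx":15.3,"dy":3.2,"dz":0,"twist":0},{"claw":0,"dx":30.6,"dy":0.3,"dz":0,"twist":0}]' >/dev/null; python3 look.py 10
python3 - <<'E'
import numpy as np,cv2
L=[np.load(f"look{i}.npy").astype(float).mean(-1) for i in range(1,11)]
for i in range(1,10):
    d=abs(L[i]-L[i-1]);print(i,i+1,"side",d[0].mean().round(2),d[0][:20].mean().round(2),d[0][8:30,14:26].mean().round(2),"top",d[1].mean().round(2),d[1][10:22,10:24].mean().round(2))
for l in L: print(l[1][17:20,11:26].mean(0).astype(int))
E
```

```text
tool [ 0.4814 -0.1411  0.2307] rad 0.040371748837596595 ang -158.8288457856289 F [-1.6 -1.4  0.5]
tool [ 0.4829 -0.1099  0.2307] rad 0.03976345528688696 ang 155.35158038433215 F [ 1.2 -0.2 -1. ]
tool [ 0.5044 -0.09    0.2307] rad 0.039334398923738745 ang 111.75541504790858 F [ 0.9 -3.   0. ]
tool [ 0.5337 -0.0901  0.2307] rad 0.03924166500187219 ang 67.99682329635068 F [-1.8 -3.8  2.6]
1 2 side 3.11 3.45 3.36 top 24.16 5.4
2 3 side 3.3 3.8 3.5 top 23.77 3.46
3 4 side 3.52 4.16 3.73 top 23.35 3.99
4 5 side 3.74 4.39 3.83 top 23.37 5.27
5 6 side 3.43 4.0 3.24 top 23.96 4.46
6 7 side 3.66 4.14 5.24 top 2.92 7.71
7 8 side 2.83 3.08 2.68 top 8.63 2.48
8 9 side 2.7 2.82 2.71 top 16.61 3.38
9 10 side 2.8 2.99 2.61 top 22.47 3.87
[140 138 115  95 108  86 107 122 136 131 103 113 178 170 169]
[141 134 113  91 118  89 105 121 123 115  81 164 153 152 166]
[141 126 111  89 121  91 106 121 124 106  75 163 172 183 149]
[138 129 106  96 125  93 108 123 116  97  93 146 162 181 187]
[139 116  99  98 124  92 107 119 108  98 144 105 160 169 172]
[136 114  99  98 125  91 107 119 110  82 153 124 103 142 170]
[139 147 133 112  97  80 106 122 137 126 157 142 103 127 172]
[138 146 127 108  94  79 104 120 134 125 153 149 111 116 161]
[139 146 129 109  94  79 103 119 136 124 152 157 124  99  80]
[140 147 126 106  99  80 105 122 138 122 151 160 137 103 121]
```

The drop is clear. The pawl profile jumps back between looks 6 and 7, at 1200–1245° of winding, and I'm now at 1380°. The seat should be 108–208° back, so I'll go back 90° freely and then feel for it.

```bash
P="python3 -m pendant"
$P '[{"claw":0,"dx":-10.1,"dy":2.6,"dz":0,"twist":0},{"claw":0,"dx":-20.6,"dy":2.5,"dz":0,"twist":0},{"claw":0,"dx":-30.6,"dy":-0.3,"dz":0,"twist":0},{"claw":0,"dx":-39.6,"dy":-5.6,"dz":0,"twist":0},{"claw":0,"dx":-46.9,"dy":-13,"dz":0,"twist":0},{"claw":0,"dx":-52.1,"dy":-22.1,"dz":0,"twist":0}]'
cat > feel.py <<'E'
from h import *
import sys
s=r.get_state();S=[]
for k in range(int(sys.argv[1]) if len(sys.argv)>1 else 1):
    if k: eyes.snapshot("side");s=r.get_state()
    t=s["tool_pos"][:2]-np.array([.519,-.127]);a=np.arctan2(t[1],t[0]);F=s["contact_force"][:2]
    print("clk",round(s["clock"],2),"ang",np.degrees(a).round(1)%360,"rad",(1e3*np.hypot(*t)).round(1),"Ft(resist)",(-F@[-np.sin(a),np.cos(a)]).round(1),"Fr",(F@[np.cos(a),np.sin(a)]).round(1))
E
python3 feel.py 4
python3 - <<'E'
import numpy as np
c=lambda a:40*np.array([np.cos(np.radians(a)),np.sin(np.radians(a))])
for a0 in range(158,290,12): print(a0,[(c(a0+k)-c(a0)).round(1).tolist() for k in (3,6,9,12)])
E
```

```text
clock: 12.05
tool_pos: [0.4839, -0.108, 0.2308]
eef_rot: [0.99, 0.141, 0.002, -0.002]
contact_force: [4.1, 4.7, -4.3]
opening: 0.199
finger_force: 15.0
clk 12.05 ang 151.6 rad 39.9 Ft(resist) 6.1 Fr -1.3
clk 12.1 ang 155.0 rad 40.0 Ft(resist) 4.0 Fr -1.3
clk 12.15 ang 154.9 rad 40.0 Ft(resist) 1.6 Fr -0.8
clk 12.2 ang 154.9 rad 40.0 Ft(resist) 2.8 Fr -1.9
158 [[-0.7, -2.0], [-1.4, -4.0], [-1.9, -6.0], [-2.3, -8.0]]
170 [[-0.3, -2.1], [-0.5, -4.2], [-0.6, -6.2], [-0.6, -8.3]]
182 [[0.1, -2.1], [0.4, -4.2], [0.7, -6.2], [1.2, -8.3]]
194 [[0.6, -2.0], [1.2, -4.0], [2.0, -6.0], [2.9, -7.9]]
206 [[1.0, -1.9], [2.0, -3.7], [3.2, -5.4], [4.4, -7.1]]
218 [[1.3, -1.6], [2.7, -3.2], [4.2, -4.6], [5.8, -6.0]]
230 [[1.6, -1.3], [3.3, -2.5], [5.1, -3.6], [6.9, -4.7]]
242 [[1.9, -0.9], [3.8, -1.8], [5.8, -2.5], [7.8, -3.1]]
254 [[2.0, -0.5], [4.1, -0.9], [6.2, -1.3], [8.2, -1.5]]
266 [[2.1, -0.1], [4.2, -0.1], [6.3, 0.1], [8.4, 0.3]]
278 [[2.1, 0.3], [4.1, 0.8], [6.1, 1.4], [8.1, 2.0]]
```

```bash
P="python3 -m pendant"
$P '[{"claw":0,"dx":-0.7,"dy":-2,"dz":0,"twist":0},{"claw":0,"dx":-1.4,"dy":-4,"dz":0,"twist":0},{"claw":0,"dx":-1.9,"dy":-6,"dz":0,"twist":0},{"claw":0,"dx":-2.3,"dy":-8,"dz":0,"twist":0}]' >/dev/null; python3 feel.py 3
$P '[{"claw":0,"dx":-0.3,"dy":-2.1,"dz":0,"twist":0},{"claw":0,"dx":-0.5,"dy":-4.2,"dz":0,"twist":0},{"claw":0,"dx":-0.6,"dy":-6.2,"dz":0,"twist":0},{"claw":0,"dx":-0.6,"dy":-8.3,"dz":0,"twist":0}]' >/dev/null; python3 feel.py 3
```

```text
clk 12.6 ang 165.5 rad 40.1 Ft(resist) 5.3 Fr -0.6
clk 12.65 ang 166.2 rad 40.1 Ft(resist) 4.7 Fr -1.7
clk 12.7 ang 166.2 rad 40.0 Ft(resist) 5.2 Fr -0.5
clk 13.1 ang 177.7 rad 40.2 Ft(resist) 5.2 Fr -0.5
clk 13.15 ang 178.4 rad 40.2 Ft(resist) 5.0 Fr -0.8
clk 13.2 ang 178.4 rad 40.2 Ft(resist) 5.3 Fr -0.2
```

```bash
P="python3 -m pendant"
$P '[{"claw":0,"dx":0.1,"dy":-2.1,"dz":0,"twist":0},{"claw":0,"dx":0.4,"dy":-4.2,"dz":0,"twist":0},{"claw":0,"dx":0.7,"dy":-6.2,"dz":0,"twist":0},{"claw":0,"dx":1.2,"dy":-8.3,"dz":0,"twist":0}]' >/dev/null; python3 feel.py 3
```

```text
clk 13.6 ang 190.1 rad 40.2 Ft(resist) 5.6 Fr -0.4
clk 13.65 ang 190.8 rad 40.3 Ft(resist) 5.2 Fr -0.7
clk 13.7 ang 190.8 rad 40.3 Ft(resist) 5.2 Fr 0.6
```

```bash
P="python3 -m pendant"
$P '[{"claw":0,"dx":0.6,"dy":-2,"dz":0,"twist":0},{"claw":0,"dx":1.2,"dy":-4,"dz":0,"twist":0},{"claw":0,"dx":2,"dy":-6,"dz":0,"twist":0},{"claw":0,"dx":2.9,"dy":-7.9,"dz":0,"twist":0}]' >/dev/null; python3 feel.py 3
```

```text
clk 14.1 ang 202.7 rad 40.3 Ft(resist) 5.3 Fr 0.3
clk 14.15 ang 203.4 rad 40.4 Ft(resist) 5.4 Fr -0.3
clk 14.2 ang 203.4 rad 40.3 Ft(resist) 5.8 Fr 1.1
```

```bash
P="python3 -m pendant"
$P '[{"claw":0,"dx":1,"dy":-1.9,"dz":0,"twist":0},{"claw":0,"dx":2,"dy":-3.7,"dz":0,"twist":0},{"claw":0,"dx":3.2,"dy":-5.4,"dz":0,"twist":0},{"claw":0,"dx":4.4,"dy":-7.1,"dz":0,"twist":0}]' >/dev/null; python3 feel.py 3
```

```text
clk 14.6 ang 215.1 rad 40.4 Ft(resist) 6.3 Fr -0.0
clk 14.65 ang 215.8 rad 40.4 Ft(resist) 4.7 Fr 0.3
clk 14.7 ang 215.8 rad 40.4 Ft(resist) 5.0 Fr 0.5
```

Still plain drag, about 5.2 N.

```bash
P="python3 -m pendant"
$P '[{"claw":0,"dx":1.3,"dy":-1.6,"dz":0,"twist":0},{"claw":0,"dx":2.7,"dy":-3.2,"dz":0,"twist":0},{"claw":0,"dx":4.2,"dy":-4.6,"dz":0,"twist":0},{"claw":0,"dx":5.8,"dy":-6,"dz":0,"twist":0}]' >/dev/null; python3 feel.py 3
```

```text
clk 15.1 ang 227.5 rad 40.4 Ft(resist) 5.6 Fr 0.6
clk 15.15 ang 228.1 rad 40.4 Ft(resist) 5.4 Fr 0.3
clk 15.2 ang 228.1 rad 40.5 Ft(resist) 4.7 Fr 0.1
```

```bash
P="python3 -m pendant"
$P '[{"claw":0,"dx":1.6,"dy":-1.3,"dz":0,"twist":0},{"claw":0,"dx":3.3,"dy":-2.5,"dz":0,"twist":0},{"claw":0,"dx":5.1,"dy":-3.6,"dz":0,"twist":0},{"claw":0,"dx":6.9,"dy":-4.7,"dz":0,"twist":0}]' >/dev/null; python3 feel.py 3
```

```text
clk 15.6 ang 238.5 rad 40.5 Ft(resist) 7.1 Fr 0.3
clk 15.65 ang 238.9 rad 40.5 Ft(resist) 6.5 Fr -0.3
clk 15.7 ang 238.9 rad 40.5 Ft(resist) 7.1 Fr 0.6
```

The force is rising (+1.7 N), so contact is at about 234°. I'll continue in smaller steps.

```bash
P="python3 -m pendant"
$P '[{"claw":0,"dx":1.9,"dy":-0.9,"dz":0,"twist":0},{"claw":0,"dx":3.8,"dy":-1.8,"dz":0,"twist":0},{"claw":0,"dx":5.8,"dy":-2.5,"dz":0,"twist":0}]' >/dev/null; python3 feel.py 5
```

```text
clk 16.0 ang 246.1 rad 40.5 Ft(resist) 9.5 Fr 0.4
clk 16.05 ang 246.5 rad 40.5 Ft(resist) 9.5 Fr -0.4
clk 16.1 ang 246.5 rad 40.5 Ft(resist) 8.6 Fr -0.2
clk 16.15 ang 246.5 rad 40.5 Ft(resist) 9.3 Fr -0.5
clk 16.2 ang 246.5 rad 40.5 Ft(resist) 9.8 Fr 0.1
```

```bash
P="python3 -m pendant"
$P '[{"claw":0,"dx":2.3,"dy":-0.7,"dz":0,"twist":0},{"claw":0,"dx":4.7,"dy":-1.3,"dz":0,"twist":0}]' >/dev/null; python3 feel.py 5
```

```text
clk 16.4 ang 251.8 rad 40.5 Ft(resist) 11.8 Fr -0.6
clk 16.45 ang 252.3 rad 40.5 Ft(resist) 10.4 Fr -1.2
clk 16.5 ang 252.3 rad 40.5 Ft(resist) 11.1 Fr 0.8
clk 16.55 ang 252.3 rad 40.5 Ft(resist) 10.8 Fr -0.5
clk 16.6 ang 252.3 rad 40.5 Ft(resist) 10.8 Fr -0.6
```

It's now about 5.8 N above drag, inside the 4–9 N band. I'll ease off the arm's push, check the crank holds, then open.

```bash
P="python3 -m pendant"
$P '[{"claw":0,"dx":-1.2,"dy":0.4,"dz":0,"twist":0},{"claw":0,"dx":-2.4,"dy":0.8,"dz":0,"twist":0},{"claw":0,"dx":-2.4,"dy":0.8,"dz":0,"twist":0}]' >/dev/null; python3 feel.py 3
```

```text
clk 16.9 ang 252.1 rad 40.4 Ft(resist) 6.0 Fr 1.2
clk 16.95 ang 252.1 rad 40.4 Ft(resist) 5.8 Fr 0.7
clk 17.0 ang 252.1 rad 40.4 Ft(resist) 6.1 Fr 1.0
```

```bash
P="python3 -m pendant"
$P '[{"claw":0,"dx":-1.2,"dy":0.4,"dz":0,"twist":0},{"claw":0,"dx":-2.4,"dy":0.8,"dz":0,"twist":0},{"claw":0,"dx":-2.4,"dy":0.8,"dz":0,"twist":0}]' >/dev/null; python3 feel.py 3
```

```text
clk 17.3 ang 251.2 rad 40.4 Ft(resist) 0.9 Fr 2.8
clk 17.35 ang 251.2 rad 40.3 Ft(resist) 0.8 Fr 4.0
clk 17.4 ang 251.2 rad 40.3 Ft(resist) 0.8 Fr 3.9
```

```bash
P="python3 -m pendant"
$P '[{"claw":0.6,"dx":0,"dy":0,"dz":0,"twist":0},{"claw":0.6,"dx":0,"dy":0,"dz":0,"twist":0},{"claw":0.6,"dx":0,"dy":0,"dz":0,"twist":0},{"claw":0.6,"dx":0,"dy":0,"dz":0,"twist":0},{"claw":0.6,"dx":0,"dy":0,"dz":0,"twist":0}]'
```

```text
clock: 17.9
tool_pos: [0.5061, -0.1636, 0.2307]
eef_rot: [0.99, 0.139, 0.0, -0.0]
contact_force: [-0.1, 0.4, 0.0]
opening: 0.594
finger_force: 0.0
```

```bash
P="python3 -m pendant"
$P '[{"claw":0.6,"dx":0,"dy":0,"dz":15,"twist":0},{"claw":0.6,"dx":0,"dy":0,"dz":45,"twist":0},{"claw":0.6,"dx":0,"dy":0,"dz":85,"twist":0},{"claw":0.6,"dx":0,"dy":-20,"dz":110,"twist":0},{"claw":0.6,"dx":-25,"dy":-60,"dz":110,"twist":0},{"claw":0.6,"dx":-50,"dy":-100,"dz":110,"twist":0},{"claw":0.6,"dx":-75,"dy":-140,"dz":110,"twist":0},{"claw":0.6,"dx":-75,"dy":-140,"dz":110,"twist":0}]'; python3 look.py 11; python3 - <<'E'
from h import *
l=np.load("look11.npy").astype(float).mean(-1);print(l[1][17:20,11:26].mean(0).astype(int))
p,d=eyes.snapshot("top");K,T=info("top");R=T[:3,:3];t=T[:3,3]
v,u=np.mgrid[0:400,0:640];P=(np.stack([(u+.5-K[0,2])/K[0,0]*d,(v+.5-K[1,2])/K[1,1]*d,d],-1)-t)@R
m=(P[...,2]>.245)&(P[...,2]<.285)&(abs(P[...,0]-.519)<.06)&(abs(P[...,1]+.1265)<.06);q=np.median(P[m],0)
print(m.sum(),q,np.degrees(np.arctan2(q[1]+.1265,q[0]-.519))%360)
cv2.imwrite("pics/g.png",p[80:300,160:520])
E
```

```text
clock: 18.7
tool_pos: [0.4258, -0.3111, 0.3406]
eef_rot: [0.991, 0.133, -0.002, 0.002]
contact_force: [0.0, 0.4, -0.8]
opening: 0.6
finger_force: 0.0
tool [ 0.4303 -0.3048  0.3407] rad 0.1991443125200594 ang -116.46495178031539 F [0.8 1.  0.2]
[142 147 135 118  98  81 106 122 135 126 161 129 104 141 173]
37 [ 0.503558   -0.16228343  0.26123204] 246.65784839854865
```

View pics/g.png

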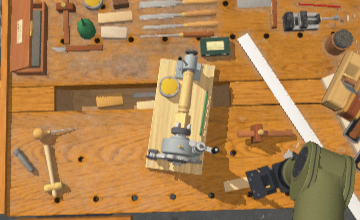

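The gripper is clear, the pawl is down (profile matches the dropped state) and the bystanders haven't moved. I'll re-measure the handle more carefully to be sure the crank stayed put on release.

```bash
python3 - <<'E'
from h import *
K,T=info("top");R=T[:3,:3];t=T[:3,3];v,u=np.mgrid[0:400,0:640]
def dark(p,c):
    g=p.astype(float).max(-1);w=np.clip(75-g,0,None)*(np.hypot(u-c[0],v-c[1])<5.5);return np.array([(w*u).sum(),(w*v).sum()])/w.sum()+.5,(w>0).sum()
c0=proj("top",[.5585,-.1222,.263]);c1=proj("top",[.506,-.1652,.263])
p0=cv2.imread("pics/top0.png");print("start",c0,dark(p0,c0))
for _ in range(3):
    p,d=eyes.snapshot("top");P=(np.stack([(u+.5-K[0,2])/K[0,0]*d,(v+.5-K[1,2])/K[1,1]*d,d],-1)-t)@R
    m=(P[...,2]>.24)&(P[...,2]<.28)&(abs(P[...,0]-.506)<.03)&(abs(P[...,1]+.165)<.03)
    print("now",c1,dark(p,c1),m.sum(),P[m].mean(0).round(4),((P[m].min(0)+P[m].max(0))/2).round(4))
cv2.imwrite("pics/i.png",np.hstack([cv2.resize(q[int(c[1])-12:int(c[1])+13,int(c[0])-12:int(c[0])+13],(390,390),interpolation=0) for q,c in((p0,c0),(p,c1))]))
E
```

```text
start [360.5631568  211.41111029] (array([359.51807229, 212.90662651]), np.int64(20))
now [376.67332279 229.54092382] (array([374.44892473, 230.93682796]), np.int64(27)) 37 [ 0.5036 -0.1626  0.2591] [ 0.5036 -0.1629  0.2555]
now [376.67332279 229.54092382] (array([374.47751323, 230.98809524]), np.int64(28)) 39 [ 0.5033 -0.1623  0.2585] [ 0.5039 -0.1628  0.2537]
now [376.67332279 229.54092382] (array([374.45816993, 230.94705882]), np.int64(29)) 38 [ 0.5034 -0.1623  0.2595] [ 0.5039 -0.1628  0.2539]
```

View pics/i.png

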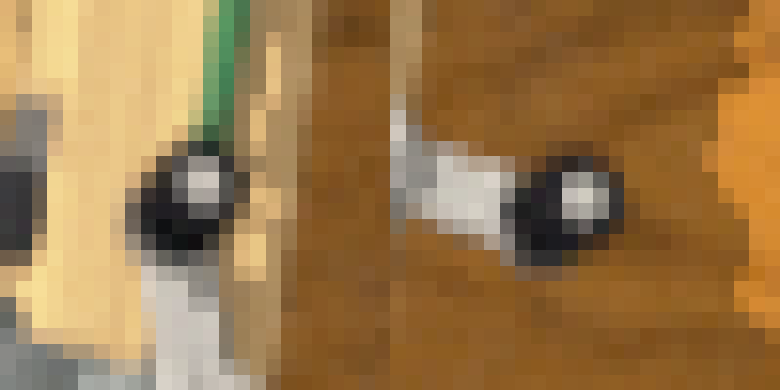

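The camera shows the handle within about 2 mm of where it was let go, possibly slightly back. That would leave the preload near the low end of the band, so I'll regrip, feel it again and set it nearer mid-band.

```bash
P="python3 -m pendant"
$P '[{"claw":0.6,"dx":25,"dy":40,"dz":0,"twist":0},{"claw":0.6,"dx":50,"dy":80,"dz":0,"twist":0},{"claw":0.6,"dx":70,"dy":115,"dz":0,"twist":0},{"claw":0.6,"dx":75,"dy":139,"dz":0,"twist":0},{"claw":0.6,"dx":75,"dy":139,"dz":-30,"twist":0},{"claw":0.6,"dx":75,"dy":139,"dz":-70,"twist":0},{"claw":0.6,"dx":75,"dy":139,"dz":-105,"twist":0},{"claw":0.6,"dx":75,"dy":139,"dz":-110,"twist":0}]' 10 >/dev/null
$P '[{"claw":0.6,"dx":0,"dy":0,"dz":0,"twist":0},{"claw":0,"dx":0,"dy":0,"dz":0,"twist":0},{"claw":0,"dx":0,"dy":0,"dz":0,"twist":0},{"claw":0,"dx":0,"dy":0,"dz":0,"twist":0},{"claw":0,"dx":0,"dy":0,"dz":0,"twist":0},{"claw":0,"dx":0,"dy":0,"dz":0,"twist":0},{"claw":0,"dx":0,"dy":0,"dz":0,"twist":0},{"claw":0,"dx":0,"dy":0,"dz":0,"twist":0}]' 15; python3 feel.py 3
```

```text
clock: 20.6
tool_pos: [0.5059, -0.164, 0.2313]
eef_rot: [0.99, 0.139, 0.0, -0.0]
contact_force: [-1.9, 2.3, 6.7]
opening: 0.197
finger_force: 15.0
clk 20.6 ang 250.5 rad 39.2 Ft(resist) 2.6 Fr -1.5
clk 20.65 ang 250.6 rad 39.2 Ft(resist) 2.5 Fr -2.2
clk 20.7 ang 250.6 rad 39.2 Ft(resist) 2.1 Fr -2.7
```

```bash
P="python3 -m pendant"
$P '[{"claw":0,"dx":1,"dy":-0.3,"dz":0,"twist":0},{"claw":0,"dx":2,"dy":-0.6,"dz":0,"twist":0},{"claw":0,"dx":2,"dy":-0.6,"dz":0,"twist":0}]' >/dev/null; python3 feel.py 3
$P '[{"claw":0,"dx":1,"dy":-0.3,"dz":0,"twist":0},{"claw":0,"dx":2,"dy":-0.6,"dz":0,"twist":0},{"claw":0,"dx":2,"dy":-0.6,"dz":0,"twist":0}]' >/dev/null; python3 feel.py 3
```

```text
clk 21.0 ang 250.7 rad 39.2 Ft(resist) 6.8 Fr -2.0
clk 21.05 ang 250.7 rad 39.2 Ft(resist) 7.2 Fr -2.1
clk 21.1 ang 250.7 rad 39.2 Ft(resist) 6.4 Fr -2.6
clk 21.4 ang 251.9 rad 39.3 Ft(resist) 10.2 Fr -2.3
clk 21.45 ang 251.9 rad 39.3 Ft(resist) 10.1 Fr -1.8
clk 21.5 ang 251.9 rad 39.3 Ft(resist) 9.6 Fr -1.9
```

The crank broke away at about +4.3 N, so it had settled near the low limit and redoing it was worthwhile. I'll press on to about +7.5 N.

```bash
P="python3 -m pendant"
$P '[{"claw":0,"dx":1.5,"dy":-0.4,"dz":0,"twist":0},{"claw":0,"dx":2.9,"dy":-0.8,"dz":0,"twist":0},{"claw":0,"dx":4.3,"dy":-1.1,"dz":0,"twist":0},{"claw":0,"dx":4.3,"dy":-1.1,"dz":0,"twist":0}]' >/dev/null; python3 feel.py 4
```

```text
clk 21.9 ang 257.3 rad 39.5 Ft(resist) 11.0 Fr -3.3
clk 21.95 ang 257.2 rad 39.4 Ft(resist) 11.7 Fr -3.2
clk 22.0 ang 257.2 rad 39.5 Ft(resist) 11.6 Fr -3.4
clk 22.05 ang 257.2 rad 39.4 Ft(resist) 10.8 Fr -3.3
```

```bash
P="python3 -m pendant"
$P '[{"claw":0,"dx":1.3,"dy":-0.2,"dz":0,"twist":0},{"claw":0,"dx":2.6,"dy":-0.4,"dz":0,"twist":0},{"claw":0,"dx":2.6,"dy":-0.4,"dz":0,"twist":0}]' >/dev/null; python3 feel.py 5
```

```text
clk 22.35 ang 260.2 rad 39.6 Ft(resist) 11.9 Fr -3.4
clk 22.4 ang 260.2 rad 39.6 Ft(resist) 12.4 Fr -3.7
clk 22.45 ang 260.2 rad 39.6 Ft(resist) 12.6 Fr -2.0
clk 22.5 ang 260.2 rad 39.6 Ft(resist) 12.1 Fr -3.7
clk 22.55 ang 260.2 rad 39.6 Ft(resist) 12.1 Fr -3.5
```

```bash
P="python3 -m pendant"
$P '[{"claw":0,"dx":-1.2,"dy":0.2,"dz":0,"twist":0},{"claw":0,"dx":-2.5,"dy":0.5,"dz":0,"twist":0},{"claw":0,"dx":-3.7,"dy":0.7,"dz":0,"twist":0},{"claw":0,"dx":-5,"dy":0.9,"dz":0,"twist":0},{"claw":0,"dx":-5,"dy":0.9,"dz":0,"twist":0}]' >/dev/null; python3 feel.py 3
```

```text
clk 23.05 ang 258.9 rad 39.5 Ft(resist) 3.2 Fr -2.6
clk 23.1 ang 259.0 rad 39.5 Ft(resist) 3.9 Fr -2.0
clk 23.15 ang 258.9 rad 39.5 Ft(resist) 3.9 Fr -2.1
```

```bash
P="python3 -m pendant"
$P '[{"claw":0,"dx":-0.9,"dy":0.2,"dz":0,"twist":0},{"claw":0,"dx":-1.7,"dy":0.4,"dz":0,"twist":0},{"claw":0,"dx":-1.7,"dy":0.4,"dz":0,"twist":0}]' >/dev/null; python3 feel.py 3
$P '[{"claw":0.6,"dx":-1.7,"dy":0.4,"dz":0,"twist":0},{"claw":0.6,"dx":-1.7,"dy":0.4,"dz":0,"twist":0},{"claw":0.6,"dx":-1.7,"dy":0.4,"dz":0,"twist":0},{"claw":0.6,"dx":-1.7,"dy":0.4,"dz":0,"twist":0},{"claw":0.6,"dx":-1.7,"dy":0.4,"dz":0,"twist":0}]'
```

```text
clk 23.45 ang 257.1 rad 39.4 Ft(resist) 3.0 Fr -3.2
clk 23.5 ang 257.1 rad 39.4 Ft(resist) 2.5 Fr -2.9
clk 23.55 ang 257.1 rad 39.4 Ft(resist) 2.5 Fr -2.9
clock: 24.05
tool_pos: [0.5085, -0.1661, 0.2306]
eef_rot: [0.99, 0.139, -0.0, 0.0]
contact_force: [0.2, 0.7, 0.6]
opening: 0.595
finger_force: 0.0
```

I mistakenly included an extra 1.7 mm back-shift in that opening call. I'll retreat and measure where the handle sits relative to the last reading (246.7° at about +4.3 N).

```bash
P="python3 -m pendant"
$P '[{"claw":0.6,"dx":0,"dy":0,"dz":15,"twist":0},{"claw":0.6,"dx":0,"dy":0,"dz":45,"twist":0},{"claw":0.6,"dx":0,"dy":0,"dz":85,"twist":0},{"claw":0.6,"dx":0,"dy":-20,"dz":110,"twist":0},{"claw":0.6,"dx":-25,"dy":-60,"dz":110,"twist":0},{"claw":0.6,"dx":-50,"dy":-100,"dz":110,"twist":0},{"claw":0.6,"dx":-75,"dy":-140,"dz":110,"twist":0},{"claw":0.6,"dx":-75,"dy":-140,"dz":110,"twist":0}]' | head -1; python3 - <<'E'
from h import *
K,T=info("top");R=T[:3,:3];t=T[:3,3];v,u=np.mgrid[0:400,0:640]
c1=proj("top",[.506,-.1652,.263])
for _ in range(4):
    p,d=eyes.snapshot("top");P=(np.stack([(u+.5-K[0,2])/K[0,0]*d,(v+.5-K[1,2])/K[1,1]*d,d],-1)-t)@R
    m=(P[...,2]>.24)&(P[...,2]<.28)&(abs(P[...,0]-.506)<.03)&(abs(P[...,1]+.165)<.03)
    g=p.astype(float).max(-1);w=np.clip(75-g,0,None)*(np.hypot(u-c1[0]+1,v-c1[1])<6.5)
    q=P[m].mean(0);print(m.sum(),q.round(4),np.degrees(np.arctan2(q[1]+.1265,q[0]-.519))%360,(w*u).sum()/w.sum()+.5,(w*v).sum()/w.sum()+.5)
E
```

```text
clock: 24.85
38 [ 0.5039 -0.1626  0.2588] 247.23978869004512 374.56068601583115 230.93667546174143
39 [ 0.5037 -0.1625  0.2583] 246.9523491919399 374.54401650618985 230.91403026134802
39 [ 0.5036 -0.1624  0.259 ] 246.8194320001506 374.54993597951346 230.8764404609475
39 [ 0.5037 -0.1624  0.2587] 246.87140180850514 374.5065359477124 230.9339869281046
```

The handle settled at the same place both times. That is where the preload balances the crank's own drag, with the tooth tight on the pawl, so I'll hand the job in.

```bash
python3 -c "
from plant import r
print(r.finish_job())"
```

```text
the job is handed in; nothing more can be done
None
```

The leg is on its next flute: one tooth went past, the pawl dropped in, and I wound back against it to about 7 N above drag at most. After I let go, the crank eased back slightly and holds at an estimated 4–5 N, the low end of the 4–9 N band. The tools near the jig look undisturbed, and the job was handed in at about 25 s.

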